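Unlatch the tool chest by its pop-out T-handle

ROBOT

A 6-joint arm with a two-finger parallel gripper is mounted at the origin on a cart in front of the work surface, level with it; the furniture and walls round the work are solid. World frame = base frame: x ahead of the robot, y to its left, z up, the work surface at z = 0. Lengths are in m, angles in rad, forces in N, time in s.
With the tool pointing down it reaches from about 0.25 to 0.725 m from the base axis. Payload 9.7 kg.
Tool frame: the origin (TCP) lies at the very end of the fingers, on their centre line; the grasp point (between the pads) lies 19 mm behind it; z points along the fingers, y is the direction in which the jaws open and shut (so a half turn about z gives the same grasp; the last joint's range is limited). The gripper opens to 85 mm and grips with 20 to 120 N. Pads are 22 mm wide; open, the fingers measure 114 mm over their backs; the gripper's body (76 mm by 85 mm) begins 54 mm behind the grasp point. The pads swing forward as they close: fully open they stand 13 mm farther back than shut.
Start: joints at [-1.331, 0.087, 0.176, 1.66, 0, 1.571], TCP at [0.131, -0.534, 0.231] pointing down, gripper open.
Joint ranges: [-3.13, 3.13], [-0.85, 1.81], [-1.15, 1.24], [-2.2, 2.28], [-1.44, 1.52], [-3.14, 3.14]. Speed limits (rad/s): [2.22, 2.22, 2.57, 3.14, 3.14, 3.14].

INTERFACE

Orientations are given as a unit quaternion [x, y, z, w].
In Python, from rig import bot, grab_frame, order, search_frame, silhouettes gives the robot as it stands.
- The arm moves only by the tool drive_tool, never from a script. Its argument "series" is a list of rows, each a list of 3 entries, a list of its own where there are three numbers: the shift along the tool's x, y, z in units of 0.2 m (1.0 is 0.2 m), then the turn, a rotation vector about the tool's x, y, z in units of 120 degrees (1.0 is 120 degrees), then the gripper's target within -1 to 1 (fully open at 1, half-way at 0, shut at -1). A call has 1 to 20 rows; each row shifts and turns the commanded pose from where the row before left it, along the tool's axes as they then stand; what a row does not reach is not made up. A row lasts 1/12 s, in which the tool goes at most 41.7 mm and 7.16 degrees, less where a joint would pass 70% of its speed; a pose out of reach is approached as far as the arm can. A call with a number of a shift or a turn outside -1 to 1 is refused whole. A call with a gripper value outside its range is refused whole. The fingers move at their own pace and stop on an object; "squeeze" is the grip in N (left out, the last holds). Time passes only in rows, so rows that do not move let the fingers close. It gives the time, the measured TCP pose, the force and the opening at its end, in the units of the state.
- bot.observe(): the state, without advancing time (a new reading comes with each control period).
- grab_frame(name): name is "side" or "top"; returns a dict with "img" (480x640x3 uint8, blue, green, red), "range_z" (480x640 float32, m along the optical axis (not along the pixel's ray), 0 where there is no reading), "intrinsics" (3x3 intrinsics, pixels), "R" (3x3) and "t" (3): a world point X has camera coordinates R X + t. Camera axes: x right, y down, z forward; pixel columns grow to the right and rows downward; lengths in m; the calibration is good to about 2 mm. A picture is of the moment at which its call begins.
- order.sign_off(): hands the job in, once; it reports no verdict.
Trained networks look in a picture, given as the dict that the camera call returned (one of the last four; its "shot" number tells which), for a name from the list of things; names that differ only in an ending like _2 or _b are one class to them, and where a whole thing is asked for, a point or a joint stands for the part that bears it (a point fixed in the world has none). Each returns a list of dicts, best first, with "conf" (0 to 1); they miss things now and then, are a little off and sometimes report something else, mostly with a low value. They report only what shows in the picture. A call takes as long as a camera call.
- search_frame(target, picture): "at" ([x, y, z] in m, in the coordinates of the camera as it stood for that picture, good to about 4 mm: the middle of the surface that is visible of it).
- silhouettes(target, picture): "region" (480x640 bool, what is visible of it).
The state is a dict: "clock": time; "joint_positions": joint angles; "qd": joint speeds; "joint_torque": joint torques, N m; "ee_pos": TCP position; "tool_rot": TCP orientation; "contact_force": force on the tool from outside, world axes, zero at the start; "moment": the same for the moment, N m; "width": finger opening in m.
Only numpy, scipy, OpenCV 4.12 (cv2) and the standard library are available. Lean on these libraries where they do the work, as an engineer would, in place of code of your own. Each camera call takes 0.05 s, during which the arm holds its last target. There are 200 camera calls.

TASK

Unlatch the steel tool chest on the bench: press the round release button on its lid so that the sunken T-handle pops out, then turn the T-handle clockwise (seen from above) until the latch lets go, and take your hand away so that the lid springs ajar. Press the button firmly but do not jam it down hard against its end, and do not force the handle on past its stop; leave the nut that lies on the lid, and the sharpening stone at the front of the bench, where they are.

Things in the scene. Friction and masses are not known exactly. Their poses are not given: they have to be found in the camera images.
- tool_chest: grey sheet-steel chest fixed to the bench, 170 (its x) x 210 (its y) x 150 mm high, lid shut; origin at the centre of its underside, z up, front = own -x; lid hinged at its back edge (+x). The T-handle's vertical axis is at x -20, y +30 mm in this frame, the button's at x -20, y -50 mm; lid's flat top face 150 mm above the bench
- t_bar (a point): centre of the T-handle's plain steel cross-bar, 90 mm long (its y), 14 thick (its x), 12 high; turns with it. Start: sunk in a 100 x 24 mm pocket, top 1 mm below the lid's face, not to be gripped or turned. Popped out it is 26 mm higher (bar 13 to 25 mm above the lid's face), held up by a soft spring (3 N), free below but for a 12 mm thick stem
- button_seat (a point): point on the lid's top face on the button's axis (NOT the button's top). Plain steel button, 22 mm across, in a flat 42 mm round plate; its cap is screwed on at differing heights, so its top is 12 to 26 mm above this point, unmeasured. It goes down 8.5 mm to a hard end; the handle pops at 5 to 7 mm of travel. Moves from 1.6 N, pops at 3 to 8 N; over 22 N is jammed
- t_handle (a joint): how far the T-handle has popped out, in m: 0 sunk in its pocket, 0.026 fully out
- handle_turn (a joint): turn of the T-handle, rad: 0 = bar along the chest's y, latched; grows clockwise from above. Turning takes 0.03 to 0.2 N m. The latch lets go somewhere from 0.5 to 1.3 rad (differs, unmeasured), a hard stop follows 0.1 to 0.35 rad later; over 0.6 N m there is forced. Once let go, the lid rises by itself: by 0.02 to 0.06 rad while the handle is held, the rest when it is freed
- lid (a joint): opening angle of the lid in rad: 0 to 0.01 shut and latched, about 0.15 when it has sprung ajar by itself after unlatching
- spindle_nut: grey hex nut 27 mm across, 13 mm high, lying loose on the lid at its rear right corner; origin at the centre of its underside; to be left there
- oilstone: bystander: sharpening stone 50 x 150 x 25 mm lying on the bench in front of the left grinder; origin at the centre of its underside

How it is judged:
By the outcome, as a careful person would: the job done as asked, in the order asked, and still so for the second after the job is handed in, with the robot touching nothing.
It also fails if it takes over 67 s, if anything falls off the work surface, if the arm or the gripper's body presses on something with over 40 N, if the wrist force passes 120 N, or if a joint passes its speed limit or range.

## Working session

There is one attempt and no reset: what is moved stays moved. The work goes in short steps, Python scripts to look and compute and a tool call to move; the robot and the scene stay as the last step left them, time stands still between calls to the robot, and variables do not carry over. Pictures are saved under pics/ and viewed, about 8 in all and at most 12, crops included, and the job is handed in when it is done.

Besides the shell and the picture viewer there is one more tool, called after ">>>" as name(argument=value, ...), one argument or row to a line, values as JSON. drive_tool: Moves the arm, as the interface text tells. Shifts and turns lie within -1 to 1; 1 stands for 0.2 m of shift or 120 degrees of turn. Its arguments: {"type":"object","properties":{"series":{"type":"array","items":{"type":"array"}},"squeeze":{"type":"number"}},"required":["series"]}

```bash
ls; mkdir -p pics; cat > h.py <<'E'
import numpy as np, cv2
from rig import bot, grab_frame, order, search_frame, silhouettes
def world(p,f): return f["R"].T@(np.asarray(p)-f["t"])
def cloud(f):
    z=f["range_z"].astype(float); K=f["intrinsics"]; v,u=np.mgrid[:480,:640]
    P=np.stack([(u-K[0,2])/K[0,0]*z,(v-K[1,2])/K[1,1]*z,z],-1)
    W=(P-f["t"])@f["R"]; W[z<=0]=np.nan
    return W
def px(X,f):
    c=f["R"]@np.asarray(X)+f["t"]; q=f["intrinsics"]@c; return q[:2]/q[2]
E
python3 - <<'E'
from h import *
s=bot.observe(); print({k:np.round(v,3).tolist() for k,v in s.items()})
for n in("top","side"):
    f=grab_frame(n); cv2.imwrite(f"pics/{n}0.png",f["img"])
    print(n,"cam",np.round(-f["R"].T@f["t"],3))
    for t in("tool_chest","t_bar","button_seat","spindle_nut","oilstone"):
        for r in search_frame(t,f)[:2]: print(t,round(r["conf"],2),np.round(world(r["at"],f),4),np.round(px(world(r["at"],f),f)))
E
```

```text
pics
{'clock': 0.0, 'joint_positions': [-1.331, 0.087, 0.175, 1.66, -0.0, 1.571], 'qd': [-0.002, 0.0, 0.0, -0.002, -0.002, -0.002], 'joint_torque': [0.0, -52.039, 46.481, 0.016, 0.0, 0.0], 'ee_pos': [0.131, -0.534, 0.231], 'tool_rot': [0.993, 0.12, -0.0, -0.001], 'contact_force': [-0.307, 0.343, -0.07], 'moment': [-0.048, -0.025, 0.021], 'width': 0.085}
top cam [ 0.35  -0.153  1.157]
tool_chest 0.57 [ 0.5401 -0.2681  0.1528] [380. 232.]
t_bar 0.6 [ 0.5293 -0.2337  0.1536] [360. 238.]
button_seat 0.82 [ 0.5458 -0.2679  0.1562] [380. 229.]
spindle_nut 0.7 [ 0.6001 -0.358   0.1631] [433. 198.]
side cam [ 0.556 -1.159  0.563]
tool_chest 0.59 [ 0.5935 -0.239   0.1471] [368. 241.]
t_bar 0.55 [ 0.5307 -0.2226  0.1497] [334. 235.]
button_seat 0.97 [ 0.5828 -0.2317  0.1524] [362. 237.]
spindle_nut 0.58 [ 0.6035 -0.3605  0.1603] [376. 265.]
oilstone 0.79 [0.375  0.033  0.0221] [270. 239.]
```

```bash
python3 - <<'E'
from h import *
a=cv2.imread("pics/top0.png")[140:320,270:510]; b=cv2.imread("pics/side0.png")[160:340,250:490]
cv2.imwrite("pics/c0.png",np.hstack([cv2.resize(x,None,fx=1.66,fy=1.66*1,interpolation=3) if 0 else cv2.resize(x,(400,300)) for x in(a,b)]))
f=grab_frame("top");W=cloud(f)
m=(np.abs(W[...,2]-.15)<.006)&(W[...,0]>.35)&(W[...,1]<0)&(W[...,1]>-.5)
m=m.astype(np.uint8);n,l,st,c=cv2.connectedComponentsWithStats(m);i=1+st[1:,4].argmax();print(st[i])
P=W[l==i][:,:2];r=cv2.minAreaRect((P*1000).astype(np.float32));print(r,cv2.boxPoints(r), W[l==i][:,2].mean())
z=W[...,2]
print("high",[ (v,u,np.round(W[v,u],3).tolist()) for v,u in np.argwhere((z>.159)&(z<.2)&(W[...,0]>.4)&(W[...,1]<-.1)&(W[...,1]>-.4))][::4])
E
```

```text
[  313   174   133   111 10964]
((548.2232055664062, -268.46295166015625), (214.55882263183594, 173.66241455078125), 84.62114715576172) [[ 451.7179  -367.13037]
 [ 624.6156  -383.4096 ]
 [ 644.7285  -169.79553]
 [ 471.8308  -153.5163 ]] 0.15090251946871142
high [(np.int64(15), np.int64(300), [0.932, -0.12, 0.168]), (np.int64(16), np.int64(297), [0.93, -0.115, 0.167]), (np.int64(16), np.int64(303), [0.912, -0.127, 0.199]), (np.int64(16), np.int64(307), [0.932, -0.133, 0.166]), (np.int64(17), np.int64(298), [0.919, -0.117, 0.183]), (np.int64(17), np.int64(302), [0.912, -0.125, 0.195]), (np.int64(17), np.int64(307), [0.931, -0.133, 0.163]), (np.int64(18), np.int64(294), [0.925, -0.11, 0.169]), (np.int64(18), np.int64(298), [0.909, -0.118, 0.197]), (np.int64(18), np.int64(303), [0.91, -0.127, 0.196]), (np.int64(18), np.int64(307), [0.918, -0.133, 0.182]), (np.int64(19), np.int64(292), [0.925, -0.106, 0.166]), (np.int64(19), np.int64(296), [0.914, -0.114, 0.185]), (np.int64(19), np.int64(300), [0.906, -0.121, 0.199]), (np.int64(19), np.int64(306), [0.906, -0.132, 0.199]), (np.int64(19), n
[... 24888 characters left out ...]
64(294), [0.488, -0.122, 0.166]), (np.int64(260), np.int64(282), [0.486, -0.102, 0.169]), (np.int64(260), np.int64(286), [0.486, -0.108, 0.167]), (np.int64(260), np.int64(290), [0.486, -0.115, 0.17]), (np.int64(260), np.int64(294), [0.487, -0.122, 0.167]), (np.int64(261), np.int64(283), [0.485, -0.103, 0.159]), (np.int64(261), np.int64(289), [0.486, -0.113, 0.16]), (np.int64(262), np.int64(285), [0.484, -0.106, 0.16]), (np.int64(262), np.int64(289), [0.483, -0.113, 0.164]), (np.int64(262), np.int64(296), [0.484, -0.125, 0.16]), (np.int64(263), np.int64(284), [0.482, -0.105, 0.16]), (np.int64(263), np.int64(289), [0.482, -0.113, 0.161]), (np.int64(263), np.int64(297), [0.482, -0.127, 0.161])]
```

View pics/c0.png

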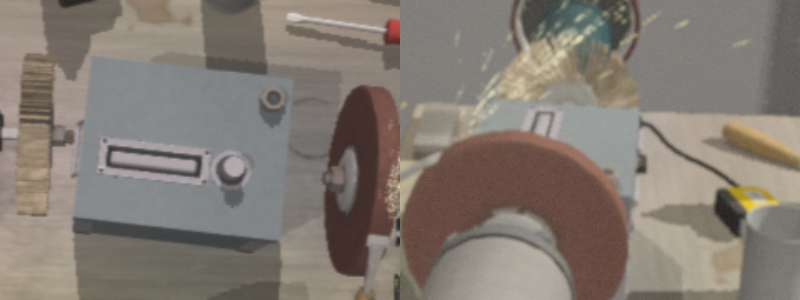

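View pics/top0.png

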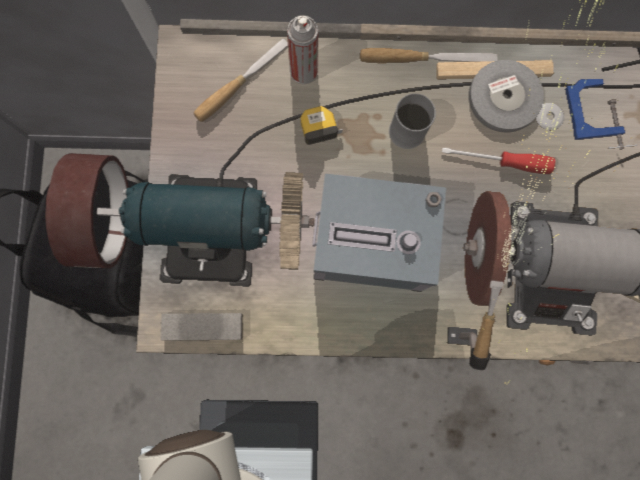

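The top view shows the chest between a wire wheel (px 290,220) and a grinding wheel (px 487,248). The button is at px (409,240), the handle pocket at (363,236) and the nut at (433,198). The button's depth puts its top near z 0.1735. The lid box fit puts the button at about (0.524, -0.316), the handle at about (0.531, -0.237) and the yaw at -5.4°, consistent with the picture.

```bash
cat >> h.py <<'E'
from scipy.spatial.transform import Rotation as Rn
def plan(*targets):
    s=bot.observe(); R=Rn.from_quat(s["tool_rot"]).as_matrix(); p=s["ee_pos"]
    print("ee",np.round(p,4),"ty_deg",round(np.degrees(np.arctan2(R[1,1],R[0,1])),2),"F",np.round(s["contact_force"],2),"w",round(s["width"],4),"j6",round(s["joint_positions"][5],2),"t",s["clock"])
    for t in targets: print("units",np.round(R.T@(np.asarray(t)-p)/.2,3)); p=np.asarray(t)
E
python3 - <<'E'
from h import *
f=grab_frame("top");W=cloud(f)
for n,(u0,u1,v0,v1) in dict(wire=(278,302,170,272),grind=(462,512,190,310),motL=(125,275,180,250)).items():
    w=W[v0:v1,u0:u1].reshape(-1,3);w=w[w[:,2]>.18];print(n,np.nanpercentile(w,[1,99],axis=0).round(3).tolist())
w=W[(W[...,2]>.168)&(W[...,2]<.18)&(abs(W[...,0]-.524)<.025)&(abs(W[...,1]+.316)<.025)]
print("button",len(w),(w.min(0)+w.max(0))/2,np.median(w[:,2]))
plan((.2,-.40,.36),(.524,-.316,.36))
E
```

```text
wire [[0.497, -0.13, 0.18], [0.625, -0.097, 0.217]]
grind [[0.414, -0.467, 0.181], [0.603, -0.435, 0.275]]
motL [[0.54, -0.054, 0.18], [0.589, 0.157, 0.188]]
button 129 [ 0.52420646 -0.31637932  0.17262477] 0.17394245480920245
ee [ 0.1306 -0.5343  0.2313] ty_deg -76.26 F [-0.14 -0.55 -0.18] w 0.0855 j6 1.57 t 0.7
units [ 0.496 -0.57  -0.644]
units [ 1.673 -0.023  0.   ]
```

>>> drive_tool(
  series=[
    [[0.099, -0.114, -0.129], [0, 0, 0], -1],
    [[0.099, -0.114, -0.129], [0, 0, 0], -1],
    [[0.099, -0.114, -0.129], [0, 0, 0], -1],
    [[0.099, -0.114, -0.129], [0, 0, 0], -1],
    [[0.1, -0.114, -0.128], [0, 0, 0], -1],
    [[0, 0, 0], [0, 0, -0.059], -1],
    [[0, 0, 0], [0, 0, -0.059], -1],
    [[0, 0, 0], [0, 0, -0.059], -1],
    [[0, 0, 0], [0, 0, -0.059], -1],
    [[0, 0, 0], [0, 0, -0.059], -1],
    [[0, 0, 0], [0, 0, -0.059], -1],
    [[0, 0, 0], [0, 0, -0.059], -1],
    [[0, 0, 0], [0, 0, -0.059], -1],
    [[0, 0, 0], [0, 0, -0.059], -1],
    [[0, 0, 0], [0, 0, -0.059], -1],
    [[0, 0, 0], [0, 0, 0], -1],
    [[0, 0, 0], [0, 0, 0], -1],
  ],
  squeeze=20,
)

```text
clock: 2.12
ee_pos: [0.1999, -0.3999, 0.3602]
tool_rot: [0.741, 0.671, -0.0, 0.0]
contact_force: [0.7, 0.6, -0.1]
width: 0.0
```

```bash
python3 -c "
from h import *
plan((.524,-.316,.36),(.524,-.316,.19))"
```

```text
ee [ 0.1999 -0.3999  0.3602] ty_deg -5.69 F [ 0.73  0.64 -0.11] w 0.0 j6 0.56 t 2.1167
units [5.780e-01 1.571e+00 1.000e-03]
units [ 0.   -0.    0.85]
```

>>> drive_tool(
  series=[
    [[0.064, 0.1746, 0], [0, 0, 0], -1],
    [[0.064, 0.1746, 0], [0, 0, 0], -1],
    [[0.064, 0.1746, 0], [0, 0, 0], -1],
    [[0.064, 0.1746, 0], [0, 0, 0], -1],
    [[0.064, 0.1746, 0], [0, 0, 0], -1],
    [[0.064, 0.1746, 0], [0, 0, 0], -1],
    [[0.064, 0.1746, 0], [0, 0, 0], -1],
    [[0.064, 0.1746, 0], [0, 0, 0], -1],
    [[0.066, 0.1746, 0], [0, 0, 0], -1],
    [[0, 0, 0.15], [0, 0, 0], -1],
    [[0, 0, 0.15], [0, 0, 0], -1],
    [[0, 0, 0.15], [0, 0, 0], -1],
    [[0, 0, 0.15], [0, 0, 0], -1],
    [[0, 0, 0.15], [0, 0, 0], -1],
    [[0, 0, 0], [0, 0, 0], -1],
    [[0, 0, 0], [0, 0, 0], -1],
    [[0, 0, 0], [0, 0, 0], -1],
  ],
)

```text
clock: 3.53
ee_pos: [0.5242, -0.3151, 0.2124]
tool_rot: [0.741, 0.672, 0.0, 0.001]
contact_force: [-0.8, 0.1, -0.2]
width: 0.0002
```

```bash
python3 - <<'E'
from h import *
plan((.524,-.316,.18))
a,b=grab_frame("top")["img"],grab_frame("side")["img"]
cv2.imwrite("pics/c1.png",np.hstack([cv2.resize(a[140:320,270:510],(400,300)),cv2.resize(b[160:340,250:490],(400,300))]))
E
```

```text
ee [ 0.5242 -0.3151  0.2124] ty_deg -5.57 F [-0.75  0.06 -0.17] w 0.0002 j6 1.13 t 3.5333
units [-0.004 -0.001  0.162]
```

View pics/c1.png

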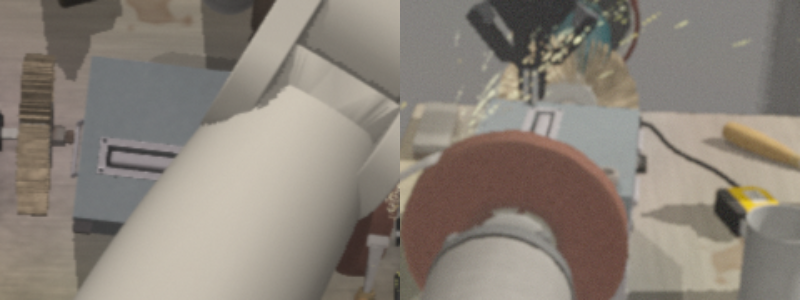

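The arm hides the button in the top view, and the grinding wheel hides it in the side view. The side view does show the closed fingers hovering above the lid. I'll go down by touch.

>>> drive_tool(
  series=[
    [[0, 0, 0.08], [0, 0, 0], -1],
    [[0, 0, 0.06], [0, 0, 0], -1],
    [[0, 0, 0.02], [0, 0, 0], -1],
    [[0, 0, 0], [0, 0, 0], -1],
    [[0, 0, 0], [0, 0, 0], -1],
    [[0, 0, 0], [0, 0, 0], -1],
  ],
)

```text
clock: 4.13
ee_pos: [0.5242, -0.3151, 0.1796]
tool_rot: [0.74, 0.673, 0.0, 0.001]
contact_force: [0.5, -0.1, -0.0]
width: 0.0001
```

>>> drive_tool(
  series=[
    [[0, 0, 0.01], [0, 0, 0], -1],
    [[0, 0, 0], [0, 0, 0], -1],
    [[0, 0, 0], [0, 0, 0], -1],
    [[0, 0, 0], [0, 0, 0], -1],
  ],
)

```text
clock: 4.47
ee_pos: [0.5238, -0.3148, 0.1763]
tool_rot: [0.74, 0.673, 0.0, 0.0]
contact_force: [-0.4, 0.0, -0.3]
width: 0.0
```

>>> drive_tool(
  series=[
    [[0, 0, 0.01], [0, 0, 0], -1],
    [[0, 0, 0], [0, 0, 0], -1],
    [[0, 0, 0], [0, 0, 0], -1],
    [[0, 0, 0], [0, 0, 0], -1],
  ],
)

```text
clock: 4.8
ee_pos: [0.5237, -0.3148, 0.174]
tool_rot: [0.74, 0.673, -0.0, -0.0]
contact_force: [-0.6, -0.4, -0.4]
width: 0.0
```

>>> drive_tool(
  series=[
    [[0, 0, 0.01], [0, 0, 0], -1],
    [[0, 0, 0], [0, 0, 0], -1],
    [[0, 0, 0], [0, 0, 0], -1],
    [[0, 0, 0], [0, 0, 0], -1],
  ],
)

```text
clock: 5.13
ee_pos: [0.5238, -0.3148, 0.1724]
tool_rot: [0.74, 0.673, 0.0, 0.0]
contact_force: [-0.4, 0.8, 2.9]
width: 0.0006
```

>>> drive_tool(
  series=[
    [[0, 0, 0.01], [0, 0, 0], -1],
    [[0, 0, 0], [0, 0, 0], -1],
    [[0, 0, 0], [0, 0, 0], -1],
    [[0, 0, 0], [0, 0, 0], -1],
  ],
)

```text
clock: 5.47
ee_pos: [0.5238, -0.3148, 0.1701]
tool_rot: [0.74, 0.673, 0.0, 0.0]
contact_force: [-0.1, 0.4, 4.1]
width: 0.0003
```

>>> drive_tool(
  series=[
    [[0, 0, 0.005], [0, 0, 0], -1],
    [[0, 0, 0], [0, 0, 0], -1],
    [[0, 0, 0], [0, 0, 0], -1],
    [[0, 0, 0], [0, 0, 0], -1],
  ],
)

```text
clock: 5.8
ee_pos: [0.5238, -0.3148, 0.1691]
tool_rot: [0.74, 0.673, 0.0, 0.0]
contact_force: [-0.9, -0.1, 4.8]
width: -0.0003
```

>>> drive_tool(
  series=[
    [[0, 0, 0.005], [0, 0, 0], -1],
    [[0, 0, 0], [0, 0, 0], -1],
    [[0, 0, 0], [0, 0, 0], -1],
    [[0, 0, 0], [0, 0, 0], -1],
  ],
)

```text
clock: 6.13
ee_pos: [0.5238, -0.3148, 0.168]
tool_rot: [0.74, 0.673, -0.0, -0.0]
contact_force: [-0.3, -0.3, 4.9]
width: 0.0002
```

>>> drive_tool(
  series=[
    [[0, 0, 0.004], [0, 0, 0], -1],
    [[0, 0, 0], [0, 0, 0], -1],
    [[0, 0, 0], [0, 0, 0], -1],
    [[0, 0, 0], [0, 0, 0], -1],
  ],
)

```text
clock: 6.47
ee_pos: [0.5238, -0.3148, 0.1673]
tool_rot: [0.74, 0.673, 0.0, 0.0]
contact_force: [-0.4, 1.3, 5.4]
width: 0.0002
```

```bash
cat >> h.py <<'E'
def bar():
    f=grab_frame("top");W=cloud(f)
    d=W[...,:2]-[.531,-.2367]; m=(np.hypot(d[...,0],d[...,1])<.05)
    z=W[m][:,2]; print("near handle: n in .160-.185:",((z>.16)&(z<.185)).sum(),"lid:",(abs(z-.15)<.006).sum())
    return f,W
E
python3 -c "
from h import *
bar();plan()"
```

```text
near handle: n in .160-.185: 326 lid: 1265
ee [ 0.5238 -0.3148  0.1673] ty_deg -5.46 F [-1.36  0.71  4.7 ] w 0.0004 j6 1.12 t 6.5167
```

>>> drive_tool(
  series=[
    [[0, 0, -0.05], [0, 0, 0], -1],
    [[0, 0, -0.15], [0, 0, 0], -1],
    [[0, 0, -0.15], [0, 0, 0], 0],
    [[0, 0, -0.15], [0, 0, 0], 0],
    [[0, 0, 0], [0, 0, 0], 0],
    [[0, 0, 0], [0, 0, 0], 0],
    [[0, 0, 0], [0, 0, 0], 0],
  ],
)

```text
clock: 7.1
ee_pos: [0.5238, -0.3148, 0.2668]
tool_rot: [0.74, 0.673, -0.0, -0.0]
contact_force: [-0.2, -0.1, -1.2]
width: 0.0426
```

```bash
python3 - <<'E'
from h import *
f,W=bar()
m=(W[...,2]>.160)&(W[...,2]<.185)&(np.hypot(W[...,0]-.531,W[...,1]+.2367)<.06)
w=W[m]; print(cv2.minAreaRect((w[:,:2]*1000).astype(np.float32)),np.median(w[:,2]))
b=grab_frame("side")["img"]
cv2.imwrite("pics/c2.png",np.hstack([cv2.resize(f["img"][140:320,270:510],(400,300)),cv2.resize(b[160:340,250:490],(400,300))]))
plan((.5311,-.2367,.27),(.5311,-.2367,.16))
E
```

```text
near handle: n in .160-.185: 300 lid: 1161
((533.0557250976562, -222.42648315429688), (61.87058639526367, 14.72167682647705), 85.33295440673828) 0.17532913871485856
ee [ 0.5235 -0.3146  0.2659] ty_deg -5.46 F [-0.04  0.37 -0.28] w 0.0426 j6 1.12 t 7.2
units [ 0.391  0.001 -0.02 ]
units [-0.001  0.001  0.55 ]
```

View pics/c2.png

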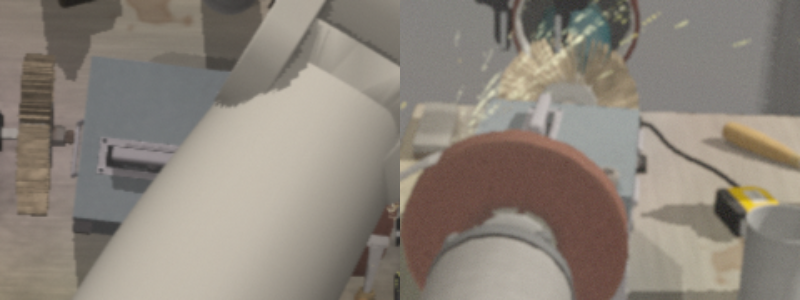

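The handle has popped out: its bar top is at z 0.175, and the raised bar shows at (545,115) in the side crop. Next I'll go over the handle and down astride it.

>>> drive_tool(
  series=[
    [[0.13, 0.001, 0], [0, 0, 0], 0],
    [[0.13, 0.001, 0], [0, 0, 0], 0],
    [[0.131, 0.001, 0], [0, 0, 0], 0],
    [[0, 0, 0], [0, 0, 0], 0],
    [[0, 0, 0.13], [0, 0, 0], 0],
    [[0, 0, 0.13], [0, 0, 0], 0],
    [[0, 0, 0.13], [0, 0, 0], 0],
    [[0, 0, 0.1], [0, 0, 0], 0],
    [[0, 0, 0.04], [0, 0, 0], 0],
    [[0, 0, 0], [0, 0, 0], 0],
    [[0, 0, 0], [0, 0, 0], 0],
    [[0, 0, 0], [0, 0, 0], 0],
  ],
)

```text
clock: 8.2
ee_pos: [0.5322, -0.2373, 0.1627]
tool_rot: [0.74, 0.673, 0.0, 0.001]
contact_force: [-0.3, -0.0, 0.5]
width: 0.0428
```

```bash
python3 -c "
from h import *
plan((.5313,-.2367,.16)); s=bot.observe(); print(s['moment'])"
```

```text
ee [ 0.5322 -0.2373  0.1627] ty_deg -5.47 F [-0.34 -0.03  0.46] w 0.0428 j6 1.25 t 8.2
units [ 0.003 -0.005  0.014]
[-0.07084258 -0.00539487  0.03720286]
```

>>> drive_tool(
  series=[
    [[0.003, -0.004, 0.012], [0, 0, 0], 0],
    [[0, 0, 0], [0, 0, 0], -1],
    [[0, 0, 0], [0, 0, 0], -1],
    [[0, 0, 0], [0, 0, 0], -1],
    [[0, 0, 0], [0, 0, 0], -1],
    [[0, 0, 0], [0, 0, 0], -1],
    [[0, 0, 0], [0, 0, 0], -1],
    [[0, 0, 0], [0, 0, 0], -1],
    [[0, 0, 0], [0, 0, 0], -1],
  ],
  squeeze=20,
)

```text
clock: 8.95
ee_pos: [0.5314, -0.2364, 0.1591]
tool_rot: [0.74, 0.673, 0.0, 0.0]
contact_force: [4.4, -0.5, 2.3]
width: 0.0134
```

```bash
cat >> h.py <<'E'
def lid():
    """mean lid height in its front strip on the left, for lift detection; and mz"""
    f=grab_frame("top");W=cloud(f);c=np.array([.5482,-.2685]);ax=np.array([.9956,-.0937]);ay=np.array([.0937,.9956])
    d=W[...,:2]-c;x=d@ax;y=d@ay
    for n,m in dict(frontL=(x>-.08)&(x<-.045)&(y>.03)&(y<.1),backL=(x>.05)&(x<.08)&(y>-.02)&(y<.1),left=(abs(x)<.03)&(y>.085)&(y<.1)).items():
        z=W[m][:,2];z=z[(z>.14)&(z<.175)];print(n,len(z),round(float(np.median(z)),4) if len(z) else None)
    s=bot.observe();print("mom",np.round(s["moment"],3),"F",np.round(s["contact_force"],2));plan()
E
python3 -c "
from h import *
lid()"
```

```text
frontL 0 None
backL 5 0.1505
left 0 None
mom [-0.117 -0.715  0.021] F [ 3.68 -0.91  1.69]
ee [ 0.5314 -0.2364  0.1591] ty_deg -5.46 F [ 3.68 -0.91  1.69] w 0.0132 j6 1.25 t 9.0
```

>>> drive_tool(
  series=[
    [[0, 0.002, 0], [0, 0, 0], -1],
    [[0, 0, 0], [0, 0, 0.04], -1],
    [[0, 0, 0], [0, 0, 0.04], -1],
    [[0, 0, 0], [0, 0, 0.04], -1],
    [[0, 0, 0], [0, 0, 0.04], -1],
    [[0, 0, 0], [0, 0, 0.04], -1],
    [[0, 0, 0], [0, 0, 0], -1],
    [[0, 0, 0], [0, 0, 0], -1],
    [[0, 0, 0], [0, 0, 0], -1],
  ],
)

```text
clock: 9.75
ee_pos: [0.5317, -0.2365, 0.159]
tool_rot: [0.863, 0.505, 0.0, 0.0]
contact_force: [5.4, -1.3, 2.4]
width: 0.0134
```

```bash
cat >> h.py <<'E'
def lid2():
    f=grab_frame("side");W=cloud(f);c=np.array([.5482,-.2685]);ax=np.array([.9956,-.0937]);ay=np.array([.0937,.9956])
    d=W[...,:2]-c;x=d@ax;y=d@ay
    for n,m in dict(front=(x>-.08)&(x<-.055)&(abs(y)<.1),back=(x>.05)&(x<.08)&(abs(y)<.1)).items():
        z=W[m][:,2];z=z[(z>.14)&(z<.172)];print(n,len(z),round(float(np.median(z)),4) if len(z) else None)
    s=bot.observe();print("mom",np.round(s["moment"],3));plan()
    return f
E
python3 -c "
from h import *
f=lid2();cv2.imwrite('pics/c3.png',cv2.resize(f['img'][160:340,250:490],(800,600)))"
```

```text
front 223 0.1515
back 755 0.1511
mom [-0.223 -0.908  0.008]
ee [ 0.5317 -0.2365  0.159 ] ty_deg -29.34 F [ 4.92 -1.75  1.76] w 0.0133 j6 1.66 t 9.8
```

View pics/c3.png

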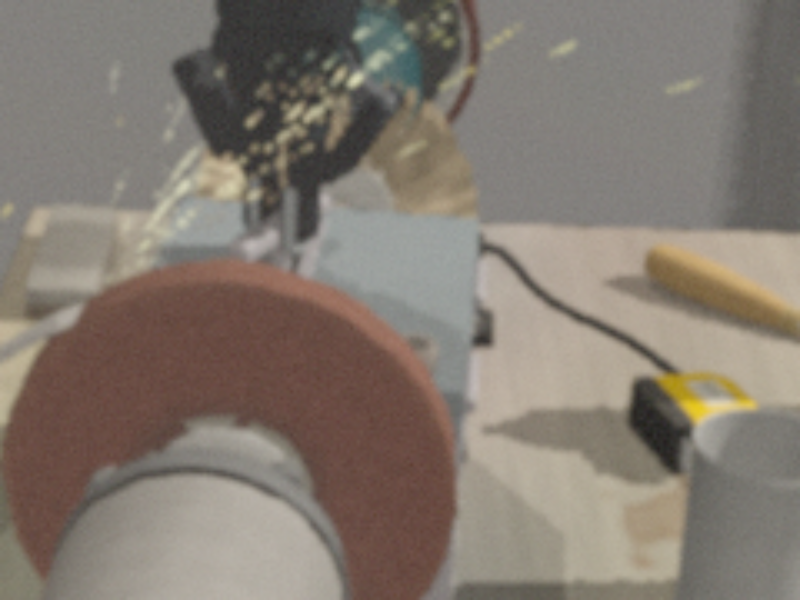

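The fingers (285,210) hold the bar, and the lid is still at 0.151. I'll check that the bar has actually turned with them.

```bash
cat >> h.py <<'E'
def barang():
    for n in("side","top"):
        f=grab_frame(n);W=cloud(f);d=W-[.5313,-.2367,0];r=np.hypot(d[...,0],d[...,1])
        m=(W[...,2]>.160)&(W[...,2]<.18)&(r>.028)&(r<.047)
        a=np.degrees(np.arctan2(d[m][:,1],d[m][:,0]));a=(84.6-a)%180
        a=np.where(a>170,a-180,a);print(n,"turn hist(10deg from -10)",np.histogram(a,np.arange(-10,171,10))[0])
E
python3 -c "
from h import *
barang()"
```

```text
side turn hist(10deg from -10) [ 0  3 42 30 22  0  0  0  0  0  0  0  0  0  0  0  0  0]
top turn hist(10deg from -10) [0 0 0 0 0 0 0 0 0 0 0 0 0 0 0 0 0 0]
```

The bar is at about 24°, so it is following the gripper. I'll carry on in small steps and watch the moment and the lid.

>>> drive_tool(
  series=[
    [[0, 0, 0], [0, 0, 0.025], -1],
    [[0, 0, 0], [0, 0, 0.025], -1],
    [[0, 0, 0], [0, 0, 0], -1],
    [[0, 0, 0], [0, 0, 0], -1],
  ],
)

```text
clock: 10.23
ee_pos: [0.5317, -0.2365, 0.159]
tool_rot: [0.889, 0.459, 0.0, 0.0]
contact_force: [4.4, -1.9, 3.3]
width: 0.013
```

```bash
python3 -c "
from h import *
lid2()"
```

```text
front 220 0.1515
back 755 0.1511
mom [-0.365 -0.946 -0.073]
ee [ 0.5317 -0.2365  0.159 ] ty_deg -35.39 F [ 4.7  -1.54  1.82] w 0.0136 j6 1.77 t 10.2833
```

>>> drive_tool(
  series=[
    [[0, 0, 0], [0, 0, 0.02], -1],
    [[0, 0, 0], [0, 0, 0.02], -1],
    [[0, 0, 0], [0, 0, 0], -1],
    [[0, 0, 0], [0, 0, 0], -1],
  ],
)

```text
clock: 10.62
ee_pos: [0.5318, -0.2365, 0.159]
tool_rot: [0.907, 0.421, 0.0, 0.0]
contact_force: [5.4, -2.3, 2.4]
width: 0.0137
```

```bash
python3 -c "
from h import *
lid2()"
```

```text
front 213 0.1515
back 753 0.1511
mom [-0.377 -1.049 -0.088]
ee [ 0.5318 -0.2366  0.159 ] ty_deg -40.19 F [ 5.57 -1.59  1.65] w 0.0131 j6 1.85 t 10.6667
```

>>> drive_tool(
  series=[
    [[0, 0, 0], [0, 0, 0.02], -1],
    [[0, 0, 0], [0, 0, 0.02], -1],
    [[0, 0, 0], [0, 0, 0], -1],
    [[0, 0, 0], [0, 0, 0], -1],
  ],
)

```text
clock: 11.0
ee_pos: [0.5318, -0.2366, 0.159]
tool_rot: [0.924, 0.383, 0.0, 0.0]
contact_force: [5.2, -2.3, 2.6]
width: 0.0137
```

```bash
python3 -c "
from h import *
lid2()"
```

```text
front 206 0.1515
back 752 0.1512
mom [-0.443 -1.048 -0.042]
ee [ 0.5318 -0.2366  0.159 ] ty_deg -44.99 F [ 7.17 -2.06  2.46] w 0.0131 j6 1.94 t 11.05
```

>>> drive_tool(
  series=[
    [[0, 0, 0], [0, 0, 0.02], -1],
    [[0, 0, 0], [0, 0, 0.02], -1],
    [[0, 0, 0], [0, 0, 0], -1],
    [[0, 0, 0], [0, 0, 0], -1],
  ],
)

```text
clock: 11.38
ee_pos: [0.5319, -0.2366, 0.1591]
tool_rot: [0.939, 0.344, 0.0, 0.0]
contact_force: [6.0, -1.7, 2.7]
width: 0.0136
```

```bash
python3 -c "
from h import *
lid2()"
```

```text
front 198 0.1517
back 753 0.1512
mom [-0.446 -1.121 -0.072]
ee [ 0.5319 -0.2366  0.1591] ty_deg -49.79 F [ 5.49 -1.89  1.13] w 0.0137 j6 2.02 t 11.4333
```

>>> drive_tool(
  series=[
    [[0.003, 0.003, 0], [0, 0, 0.02], -1],
    [[0, 0, 0], [0, 0, 0.02], -1],
    [[0, 0, 0], [0, 0, 0], -1],
    [[0, 0, 0], [0, 0, 0], -1],
  ],
)

```text
clock: 11.77
ee_pos: [0.5322, -0.2367, 0.1589]
tool_rot: [0.953, 0.304, -0.0, 0.0]
contact_force: [3.4, -3.8, 3.1]
width: 0.0133
```

```bash
python3 -c "
from h import *
lid2()"
```

```text
front 199 0.1528
back 758 0.1512
mom [-0.675 -0.459  0.021]
ee [ 0.5322 -0.2367  0.1589] ty_deg -54.56 F [ 2.75 -3.37  2.81] w 0.0134 j6 2.1 t 11.8167
```

>>> drive_tool(
  series=[
    [[0, 0, 0], [0, 0, 0.02], -1],
    [[0, 0, 0], [0, 0, 0.02], -1],
    [[0, 0, 0], [0, 0, 0], -1],
    [[0, 0, 0], [0, 0, 0], -1],
  ],
)

```text
clock: 12.15
ee_pos: [0.5322, -0.2367, 0.1589]
tool_rot: [0.964, 0.264, -0.0, 0.0]
contact_force: [3.5, -3.6, 3.1]
width: 0.0133
```

```bash
python3 -c "
from h import *
lid2();barang()"
```

```text
front 196 0.1528
back 758 0.1513
mom [-0.811 -0.407 -0.027]
ee [ 0.5322 -0.2367  0.1589] ty_deg -59.32 F [ 2.96 -4.58  2.68] w 0.0131 j6 2.19 t 12.2
side turn hist(10deg from -10) [ 0  0  0  0 15 55 31 48  2  0  0  0  0  0  0  0  0  0]
top turn hist(10deg from -10) [0 0 0 0 0 0 0 0 0 0 0 0 0 0 0 0 0 0]
```

The front of the lid has risen about 1.2 mm. I'll fit the lid's tilt before turning further.

```bash
cat >> h.py <<'E'
def tilt():
    f=grab_frame("side");W=cloud(f);c=np.array([.5482,-.2685]);ax=np.array([.9956,-.0937]);ay=np.array([.0937,.9956])
    d=W[...,:2]-c;x=d@ax;y=d@ay
    m=(x>-.083)&(x<.08)&(abs(y)<.1)&(W[...,2]>.14)&(W[...,2]<.178)
    for e in np.arange(-.08,.08,.02):
        z=W[m&(x>=e)&(x<e+.02)][:,2];print(round(e+.01,2),len(z),np.round(np.percentile(z,[25,50,75]),4) if len(z) else '')
E
python3 -c "
from h import *
tilt()"
```

```text
-0.07 167 [0.1521 0.1527 0.1533]
-0.05 156 [0.1525 0.1658 0.1735]
-0.03 156 [0.1542 0.1694 0.1747]
-0.01 176 [0.1533 0.1636 0.1719]
0.01 280 [0.1515 0.1522 0.1671]
0.03 308 [0.1511 0.1516 0.152 ]
0.05 401 [0.1508 0.1514 0.1519]
0.07 540 [0.1508 0.1512 0.1518]
```

>>> drive_tool(
  series=[
    [[0, 0, 0], [0, 0, 0.017], -1],
    [[0, 0, 0], [0, 0, 0], -1],
    [[0, 0, 0], [0, 0, 0], -1],
  ],
)

```text
clock: 12.6
ee_pos: [0.5323, -0.2367, 0.1589]
tool_rot: [0.969, 0.247, -0.0, 0.0]
contact_force: [3.0, -4.4, 2.7]
width: 0.0137
```

```bash
python3 -c "
from h import *
lid2()"
```

```text
front 185 0.1527
back 756 0.1512
mom [-0.811 -0.465 -0.033]
ee [ 0.5323 -0.2367  0.1589] ty_deg -61.36 F [ 3.73 -3.29  2.96] w 0.0133 j6 2.22 t 12.65
```

>>> drive_tool(
  series=[
    [[0, 0, 0], [0, 0, 0.017], -1],
    [[0, 0, 0], [0, 0, 0], -1],
    [[0, 0, 0], [0, 0, 0], -1],
  ],
)

```text
clock: 12.9
ee_pos: [0.5322, -0.2367, 0.1589]
tool_rot: [0.973, 0.23, -0.0, 0.0]
contact_force: [3.7, -4.4, 2.6]
width: 0.0131
```

```bash
python3 -c "
from h import *
lid2()"
```

```text
front 185 0.1527
back 761 0.1512
mom [-0.828 -0.405 -0.09 ]
ee [ 0.5323 -0.2367  0.1589] ty_deg -63.4 F [ 3.59 -4.37  1.94] w 0.0135 j6 2.26 t 12.95
```

>>> drive_tool(
  series=[
    [[0, 0, -0.008], [0, 0, 0], -1],
    [[0, 0, 0], [0, 0, 0], -1],
    [[0, 0, 0], [0, 0, 0], -1],
    [[0, 0, 0], [0, 0, 0], -1],
  ],
)

```text
clock: 13.28
ee_pos: [0.5323, -0.2367, 0.1605]
tool_rot: [0.973, 0.23, -0.0, 0.0]
contact_force: [3.8, -4.4, 2.7]
width: 0.0137
```

```bash
python3 -c "
from h import *
lid2()"
```

```text
front 188 0.1531
back 761 0.1513
mom [-0.861 -0.602 -0.033]
ee [ 0.5323 -0.2368  0.1605] ty_deg -63.4 F [ 3.4  -3.99  1.59] w 0.0136 j6 2.26 t 13.3333
```

>>> drive_tool(
  series=[
    [[0, 0, 0], [0, 0, 0.022], -1],
    [[0, 0, 0], [0, 0, 0], -1],
    [[0, 0, 0], [0, 0, 0], -1],
  ],
)

```text
clock: 13.58
ee_pos: [0.5323, -0.2368, 0.1605]
tool_rot: [0.978, 0.207, -0.0, 0.0]
contact_force: [3.8, -4.7, 2.2]
width: 0.0135
```

```bash
python3 -c "
from h import *
lid2()"
```

```text
front 189 0.153
back 752 0.1514
mom [-0.924 -0.538  0.035]
ee [ 0.5324 -0.2368  0.1605] ty_deg -66.04 F [ 4.02 -3.74  2.9 ] w 0.0132 j6 2.31 t 13.6333
```

>>> drive_tool(
  series=[
    [[0, 0, 0], [0, 0, 0.022], -1],
    [[0, 0, 0], [0, 0, 0], -1],
    [[0, 0, 0], [0, 0, 0], -1],
  ],
)

```text
clock: 13.88
ee_pos: [0.5324, -0.2368, 0.1606]
tool_rot: [0.983, 0.185, 0.0, 0.0]
contact_force: [3.0, -5.6, 1.6]
width: 0.0133
```

```bash
python3 -c "
from h import *
lid2();barang()"
```

```text
front 192 0.1534
back 759 0.1514
mom [-0.951 -0.609  0.376]
ee [ 0.5324 -0.2368  0.1606] ty_deg -68.65 F [ 2.98 -4.26  2.  ] w 0.0135 j6 2.35 t 13.9333
side turn hist(10deg from -10) [ 0  0  0  0  0 23 56 25 41  1  0  0  0  0  0  0  0  0]
top turn hist(10deg from -10) [0 0 0 0 0 0 0 0 0 0 0 0 0 0 0 0 0 0]
```

The moment has jumped to 0.38 N m, so this is the stop, at about 1.10 rad. That fits a let-go at about 0.86 rad, when the lid first rose. I'll ease back slightly, release and lift clear.

>>> drive_tool(
  series=[
    [[0, 0, 0], [0, 0, -0.02], -1],
    [[0, 0, 0], [0, 0, 0], 0],
    [[0, 0, 0], [0, 0, 0], 0],
    [[0, 0, -0.02], [0, 0, 0], 0],
    [[0, 0, -0.05], [0, 0, 0], 0],
    [[0, 0, -0.1], [0, 0, 0], 0],
    [[0, 0, -0.15], [0, 0, 0], 0],
    [[0, 0, -0.2], [0, 0, 0], 0],
    [[0, 0, -0.2], [0, 0, 0], 0],
    [[0, 0, -0.2], [0, 0, 0], 0],
    [[0, 0, 0], [0, 0, 0], 0],
    [[0, 0, 0], [0, 0, 0], 0],
  ],
)

```text
clock: 15.03
ee_pos: [0.5328, -0.2365, 0.348]
tool_rot: [0.979, 0.204, 0.002, 0.001]
contact_force: [0.3, -0.3, -2.0]
width: 0.0424
```

```bash
python3 -c "
from h import *
lid2();plan((.25,-.30,.35))"
```

```text
front 209 0.1711
back 783 0.154
mom [-0.027 -0.032 -0.017]
ee [ 0.5325 -0.2364  0.3455] ty_deg -66.42 F [ 0.37 -0.47 -1.12] w 0.0429 j6 2.31 t 15.0833
ee [ 0.5325 -0.2364  0.3455] ty_deg -66.42 F [ 0.37 -0.47 -1.12] w 0.0429 j6 2.31 t 15.0833
units [-1.422 -0.274 -0.024]
```

The lid has sprung up. I'll back the arm out of the view and check.

>>> drive_tool(
  series=[
    [[-0.18, -0.034, 0], [0, 0, 0], 0],
    [[-0.18, -0.034, 0], [0, 0, 0], 0],
    [[-0.18, -0.034, 0], [0, 0, 0], 0],
    [[-0.18, -0.034, 0], [0, 0, 0], 0],
    [[-0.18, -0.034, 0], [0, 0, 0], 0],
    [[-0.18, -0.034, 0], [0, 0, 0], 0],
    [[-0.18, -0.034, 0], [0, 0, 0], 0],
    [[-0.16, -0.034, 0], [0, 0, 0], 0],
    [[0, 0, 0], [0, 0, 0], 0],
    [[0, 0, 0], [0, 0, 0], 0],
    [[0, 0, 0], [0, 0, 0], 0],
  ],
)

```text
clock: 16.0
ee_pos: [0.2503, -0.2999, 0.3435]
tool_rot: [0.979, 0.204, -0.0, -0.001]
contact_force: [0.2, 0.4, -0.8]
width: 0.0427
```

```bash
python3 - <<'E'
from h import *
f=grab_frame("top");W=cloud(f);c=np.array([.5482,-.2685]);ax=np.array([.9956,-.0937]);ay=np.array([.0937,.9956])
d=W[...,:2]-c;x=d@ax;y=d@ay
m=(abs(x)<.075)&(y>.082)&(y<.1)&(W[...,2]>.14)
p=np.polyfit(x[m],W[m][:,2],1);print("lid slope",p,m.sum())
for t in("spindle_nut","oilstone"):
    for r in search_frame(t,f)[:1]: print(t,round(r["conf"],2),np.round(world(r["at"],f),4))
b=grab_frame("side")["img"]
cv2.imwrite("pics/c4.png",np.hstack([cv2.resize(f["img"][140:320,270:510],(400,300)),cv2.resize(b[160:340,250:490],(400,300))]));plan()
E
```

```text
lid slope [-0.13337919  0.16233976] 874
spindle_nut 0.5 [ 0.6069 -0.3603  0.1669]
oilstone 0.6 [0.3764 0.0513 0.026 ]
ee [ 0.2511 -0.2999  0.3439] ty_deg -66.33 F [-0.18  0.51  0.5 ] w 0.0428 j6 1.85 t 16.2
```

View pics/c4.png

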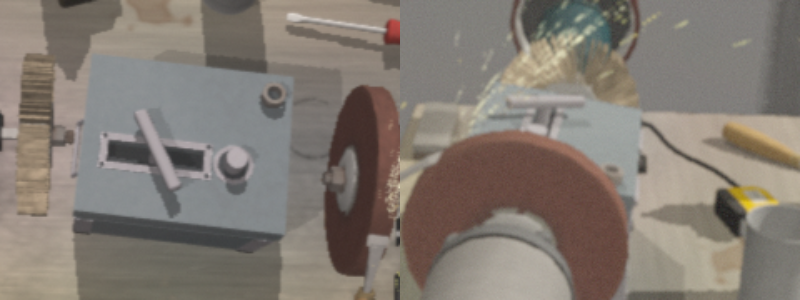

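The lid is ajar at about 0.13 rad, the handle is turned (bar at 155,150), the nut is still in its corner (273,95) and the arm is clear.

```bash
python3 -c "
from rig import order
print(order.sign_off())"
```

```text
the job is handed in; nothing more can be done
None
```

The chest is unlatched and the lid is standing ajar. I handed the job in at about 16 s on the robot's clock.

- **Button:** I pressed it about 7 mm with the fingers shut, at about 5 N, well under the 22 N limit. The handle popped out, with its bar top measured at z 0.175.
- **Handle:** I gripped the bar at 20 N and turned it clockwise in small steps. The lid first rose at about 0.86 rad. At about 1.10 rad the moment went up to 0.38 N m, which I took as the stop (limit 0.6). I eased back about 2°, opened the fingers and lifted clear.
- **Last checks:** The lid slope in the depth image is about 0.13 rad, a little under the expected 0.15. The arm is clear of everything and the nut is still in its corner.

Two checks did not agree cleanly:
- **Lid while held:** It rose only about 0.01 rad while I held the handle, not the expected 0.02 to 0.06, probably because my grip held it down. So I did not recognise the let-go until the handle met its stop.
- **Oilstone:** The network placed it 18 mm further along y in the last picture than in the first. The two fixes came from different cameras, each from what was visible. The arm never went near it, so I read that as detection error and did not check it again.

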